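# Pair the balcony table lights and dim them for the domino game

## Task

Get the table lights ready for the domino game: slide the console's black dimmer fully down to its off end and its yellow mode switch fully to its green pair end, then stand every table light upright on the blue mat with its black window looking straight at the red sender block, and only when all of them stand there together slide the switch fully back to its white run end. After that stand each light upright in the middle of a cork coaster of its own (any coaster, window any way), and slide the dimmer up until its grip's centre line is level with the orange pointer. The shades are thin glass, so grip the lights lightly, under 40 N a finger, and do not disturb the other things on the table.

Things in the scene. Friction and masses are not known exactly. Their poses are not given: they have to be found in the camera images.
- console: Fixed grey console, 130 (x) x 320 (y) mm, top 45 mm up, two slide controls on top. Before it (-x) lies a flat blue cloth mat, 1 mm thick (take as table height), x -257 to -77 mm, y -170 to 170 mm in the console's frame. Origin: centre of the housing's underside; x away from the mat, y along the slide tracks, z up.
- sender (a point): centre of the outer face of the red sender block (50 mm wide, 40 mm high, round black lens) on the middle of the console's front, facing the mat; 77 mm in front (-x) of the console's origin, 24 mm above the table.
- dimmer (a joint): the dimmer: position of its black grip along its 120 mm track in m; 0 = off end (-y, the end nearer the mode switch), growing to 0.120 along the console's +y axis. Slides with about 1.5 N of friction and stays where it is left.
- dimmer_top (a point): centre of the top of the black dimmer grip (28 mm in console x, 20 mm in console y, 40 mm high, white centre line on top); top about 100 mm above the table. The grip stands on an aluminium track 40 mm wide and 14 mm high.
- clip: orange pointer that marks the wanted brightness: two 4 mm wide bars, one each side of the dimmer track, lying flat on the console's top. Origin: midway between the two, at the console's top (45 mm up); axes as the console's. The dimmer is set when its grip's centre line is level with the bars.
- mode (a joint): the mode switch: position of its yellow grip along its 45 mm track in m; 0 = run end (-y, white patch beside it), 0.045 = pair end (+y, green patch beside it). End stops at both; about 1.5 N of friction, stays where it is left.
- mode_top (a point): centre of the top of the yellow mode switch grip (same size, height and track as the dimmer's), black centre line on top.
- light1: Table light, not in every run: upright cylinder 95 mm tall, 0.25 kg. Black foot 64 mm wide, 14 mm high; fragile white glass shade 52 mm wide, 14-85 mm up (grip here; at 20-40 N a finger; breaks over 100 N summed); steel cap. Black upright strip 14 mm wide on the shade = its window; black bar on the cap points to it. Origin: centre of underside; x axis out through the window, z up.
- light2: Table light, not in every run: upright cylinder 95 mm tall, 0.25 kg. Black foot 64 mm wide, 14 mm high; fragile white glass shade 52 mm wide, 14-85 mm up (grip here; at 20-40 N a finger; breaks over 100 N summed); steel cap. Black upright strip 14 mm wide on the shade = its window; black bar on the cap points to it. Origin: centre of underside; x axis out through the window, z up.
- light3: Table light, not in every run: upright cylinder 95 mm tall, 0.25 kg. Black foot 64 mm wide, 14 mm high; fragile white glass shade 52 mm wide, 14-85 mm up (grip here; at 20-40 N a finger; breaks over 100 N summed); steel cap. Black upright strip 14 mm wide on the shade = its window; black bar on the cap points to it. Origin: centre of underside; x axis out through the window, z up.
- coaster1: round cork coaster, 96 mm across, 1 mm thick, lies flat and fixed on the table; a light stands on it with its underside at table height (z = 0). Origin: its centre on the table.
- coaster2: round cork coaster, 96 mm across, 1 mm thick, lies flat and fixed on the table; a light stands on it with its underside at table height (z = 0). Origin: its centre on the table.
- coaster3: round cork coaster, 96 mm across, 1 mm thick, lies flat and fixed on the table; a light stands on it with its underside at table height (z = 0). Origin: its centre on the table.
- timer: chrome game timer with two buttons, 50 x 120 x 62 mm high, loose bystander. Origin: centre of its underside.
- tumbler: empty glass tumbler, 72 mm across, 100 mm tall, loose bystander. Origin: centre of its underside.
- saucer: blue ceramic saucer, 140 mm across, 20 mm high, loose bystander. Origin: centre of its underside.
- spoon: steel spoon 145 mm long lying flat along its x, loose bystander. Origin: near its middle, underside.
- domino_box: black wooden domino box, 110 x 190 mm, 50 mm high, flap lying open on its far side, fixed. Origin: centre of the box's underside.
- domino1: white domino tile 48 x 24 x 11 mm lying flat, loose bystander. Origin: centre of its underside.
- domino2: white domino tile 48 x 24 x 11 mm lying flat, loose bystander. Origin: centre of its underside.
- domino3: white domino tile 48 x 24 x 11 mm lying flat, loose bystander. Origin: centre of its underside.

How it is judged (in metres and radians):
On the way, in this order (a step that is already met when the one before it is completed fails the run):
1. the dimmer is at its off end and the mode switch at the pair end (value of joint dimmer below 0.006 m and value of joint mode above 0.039 m), for 0.2 s.
2. every light present stands released on the blue mat, the line straight out of its window passing within 25 mm of the middle of the sender's face, with the switch still at pair and the dimmer off (all of step 1 and angle between each of light1, light2, light3's own z axis and vertical below 0.1 rad and linear speed of each of light1, light2, light3 below 0.02 m/s and contact force between the fingers and light1 below 0.5 N and x of light1 in the frame of console between -0.245 and -0.09 m and y of light1 in the frame of console between -0.165 and 0.165 m and height (world z) of each of light1, light2, light3 below 0.008 m and x of sender in the frame of light1 above 0.03 m and y of sender in the frame of light1 between -0.025 and 0.025 m and contact force between the fingers and light2 below 0.5 N and x of light2 in the frame of console between -0.245 and -0.09 m and y of light2 in the frame of console between -0.165 and 0.165 m and x of sender in the frame of light2 above 0.03 m and y of sender in the frame of light2 between -0.025 and 0.025 m and contact force between the fingers and light3 below 0.5 N and x of light3 in the frame of console between -0.245 and -0.09 m and y of light3 in the frame of console between -0.165 and 0.165 m and x of sender in the frame of light3 above 0.03 m and y of sender in the frame of light3 between -0.025 and 0.025 m), for 0.3 s.
3. the mode switch is back at the run end (value of joint mode below 0.006 m), for 0.2 s.
At the end, for the whole second after the job is handed in: Mode switch within 6 mm of its run end, dimmer grip's centre line within 4 mm of the orange pointer, every light present upright, released and at rest on the table, its centre within 20 mm of a coaster's centre (value of joint mode below 0.006 m and y of dimmer_top in the frame of clip between -0.004 and 0.004 m and angle between each of light1, light2, light3's own z axis and vertical below 0.1 rad and linear speed of each of light1, light2, light3 below 0.02 m/s and contact force between the fingers and light1 below 0.5 N and height (world z) of each of light1, light2, light3 below 0.008 m and (horizontal distance between light1 and coaster1 below 0.02 m or horizontal distance between light1 and coaster2 below 0.02 m or horizontal distance between light1 and coaster3 below 0.02 m) and contact force between the fingers and light2 below 0.5 N and (horizontal distance between light2 and coaster1 below 0.02 m or horizontal distance between light2 and coaster2 below 0.02 m or horizontal distance between light2 and coaster3 below 0.02 m) and contact force between the fingers and light3 below 0.5 N and (horizontal distance between light3 and coaster1 below 0.02 m or horizontal distance between light3 and coaster2 below 0.02 m or horizontal distance between light3 and coaster3 below 0.02 m)); the robot touches nothing.
It fails at once if a light's glass shade is squeezed with more than 100 N in all (contact force between the fingers and light1 above 100 N or contact force between the fingers and light2 above 100 N or contact force between the fingers and light3 above 100 N).
It fails at once if a bystander (timer, tumbler, saucer, spoon, domino) is moved by more than 30 mm (distance of any of timer, tumbler, saucer, spoon, domino1, domino2, domino3 from where it was at the start of the episode above 0.03 m).
Of light1, light2, light3 only 2 to 3 are there at a start; the rules pass over those that are not, and their reading is None.
At some moment in a run one of light1, light2, light3 may be knocked a few centimetres aside while the robot is not near it.
It also fails if it takes over 210 s, if anything falls off the work surface, if the arm or the gripper's body presses on something with over 40 N, if the wrist force passes 120 N, or if a joint passes its speed limit or range.

## Robot

A 6-joint arm with a two-finger parallel gripper is mounted at the origin on the work surface. World frame = base frame: x ahead of the robot, y to its left, z up, the work surface at z = 0. Lengths are in mm, angles in rad, forces in N, time in s.
With the tool pointing down it reaches from about 400 to 825 mm from the base axis. Payload 7 kg.
Tool frame: the origin (TCP) lies at the very end of the fingers, on their centre line; the grasp point (between the pads) lies 19 mm behind it; z points along the fingers, y is the direction in which the jaws open and shut (so a half turn about z gives the same grasp; the last joint's range is limited). The gripper opens to 88 mm and grips with 3 to 60 N. Pads are 19 mm wide; open, the fingers measure 130 mm over their backs; the gripper's body (78 mm by 193 mm) begins 47 mm behind the grasp point.
Start: joints at [-1.001, 0.359, 0.012, 0, -1.224, -0.288], TCP at [187.681, -648.36, 226.561] pointing down, gripper open.
Joint ranges: [-3.07, 3.07], [-1.43, 2.12], [-1.02, 1.25], [-3.03, 1.67], [-3.05, -0], [-3.03, 3.03]. Speed limits (rad/s): [2.39, 2.39, 3.01, 3.14, 3.14, 3.14].

## Interface

Orientations are given as a unit quaternion [x, y, z, w].
In Python, from plant import bot gives the robot as it stands. Calls block until the motion is done:
- bot.move_ptp(position, orientation): joint-space move of the TCP to a pose.
- bot.line_to(position, velocity=150, ori=None): straight line of the TCP; ori=None keeps the orientation; velocity is the mean speed in mm/s.
- bot.move_joints(angles): joint-space move.
- bot.move_gripper(opening, force=None): finger opening in mm; force is the grip in N (None keeps the last); returns when the fingers have stopped.
- bot.pause(seconds).
- bot.solve_ik(position, orientation): joint angles nearest the present ones, or None.
- bot.read_state(): the state.
- bot.camera(name): name is "side" or "top" or "wrist"; returns the picture (400x640x3 uint8, red, green, blue); there is no depth.
- bot.get_calibration(name): a dict with "fx", "fy", "cx", "cy" (pixels), "distortion" ([k1, k2, p1, p2, k3] as OpenCV has them; the pictures are not rectified), "view" (4x4, takes a point from world to camera coordinates); the wrist camera has in their place "T_tool_cam" (4x4, takes a point from camera to tool coordinates, whose origin is the TCP and whose axes are the flange's). Camera axes: x right, y up, looking along -z (the intrinsics and any distortion apply to the point x, -y, -z); pixel columns grow to the right and rows downward; lengths in mm; the calibration is good to about 2 mm. A picture is of the moment at which its call begins: read the wrist's pose just before it. get_calibration takes no time and is no camera call.
A pose or a line that the arm cannot do raises bot.Unreachable and nothing moves.
- bot.close_job(): hands the job in, once; it reports no verdict.
The state is a dict: "t": time; "joint_pos": joint angles; "qvel": joint speeds; "tau": joint torques, N m; "tcp_pos": TCP position; "eef_rot": TCP orientation; "contact_force": force on the tool from outside, world axes, zero at the start; "moment": the same for the moment, N m; "width": finger opening in mm.
Only numpy, scipy, OpenCV 4.12 (cv2) and the standard library are available. Lean on these libraries where they do the work, as an engineer would, in place of code of your own. Each camera call takes 0.05 s, during which the arm holds its last target.

## Working session

There is one attempt and no reset: what is moved stays moved. The work goes in short steps, each a Python script; the robot and the scene stay as the last script left them, time stands still between calls to the robot, and variables do not carry over. Pictures are saved under pics/ and viewed, and the job is handed in when it is done.

```bash
ls; mkdir -p pics; python3 - <<'E'
from plant import bot
import cv2
s=bot.read_state(); print({k:s[k] for k in s})
for n in ("side","top","wrist"):
    im=bot.camera(n); cv2.imwrite(f"pics/{n}0.png",im[:,:,::-1]); print(n,bot.get_calibration(n))
E
```

```text
pics
{'t': 0.0, 'joint_pos': array([-1.00092469e+00,  3.59393157e-01,  1.10530848e-02, -3.32468118e-04,
       -1.22410669e+00, -2.88096696e-01]), 'qvel': array([-7.72495322e-04,  3.43327541e-04, -6.80686755e-04, -1.13653474e-04,
        9.21198284e-05, -2.19910684e-03]), 'tau': array([ 4.58949144e-04, -5.82722461e+01,  2.93038148e+01,  6.99711040e+00,
        6.67886066e-03, -1.31242296e-04]), 'tcp_pos': array([ 187.51830811, -647.9167449 ,  225.61931053]), 'eef_rot': array([-1.40365743e-01,  9.90099365e-01,  8.15453796e-04, -2.01111827e-04]), 'contact_force': array([0.49690858, 0.55525493, 0.71793547]), 'moment': array([0.03306829, 0.06700745, 0.0545783 ]), 'width': 87.49794803826755}
side {'fx': 454.37502417974594, 'fy': 454.37502417974594, 'cx': 310.62615573138976, 'cy': 196.11538534576795, 'distortion': array([-0.05994776,  0.        ,  0.        ,  0.        ,  0.        ]), 'view': array([[-7.86134079e-01, -6.18040711e-01, -4.34620307e-03,
         3.81513572e+02],
       [ 4.18496675e-01, -5.37466878e-01,  7.32113302e-01,
        -2.51197745e+02],
       [-4.54811766e-01,  5.
[... 540 characters left out ...]
, -8.33328485e-04,  9.93280816e-01,
        -1.82988460e+03],
       [ 0.00000000e+00,  0.00000000e+00,  0.00000000e+00,
         1.00000000e+00]])}
wrist {'fx': 280.8530952813912, 'fy': 280.8530952813912, 'cx': 321.5001467199851, 'cy': 201.21902577924118, 'distortion': array([-0.03669386,  0.        ,  0.        ,  0.        ,  0.        ]), 'T_tool_cam': array([[ 6.59962004e-04,  9.66504995e-01,  2.56646952e-01,
         6.84003587e+01],
       [ 9.99998826e-01, -2.83001910e-04, -1.50572008e-03,
        -3.65379391e-01],
       [-1.38265440e-03,  2.56647645e-01, -9.66504048e-01,
        -1.57800596e+02],
       [ 0.00000000e+00,  0.00000000e+00,  0.00000000e+00,
         1.00000000e+00]])}
```

View pics/top0.png

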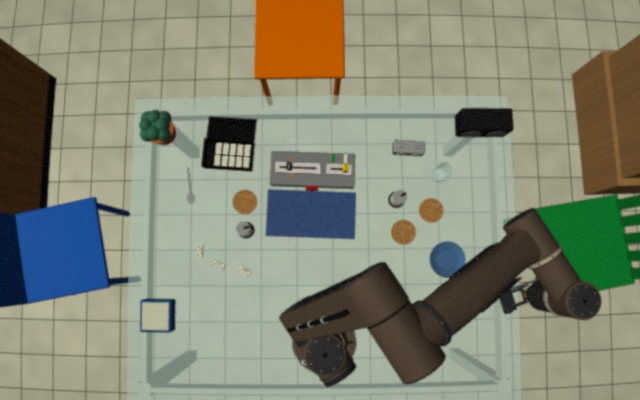

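View pics/side0.png

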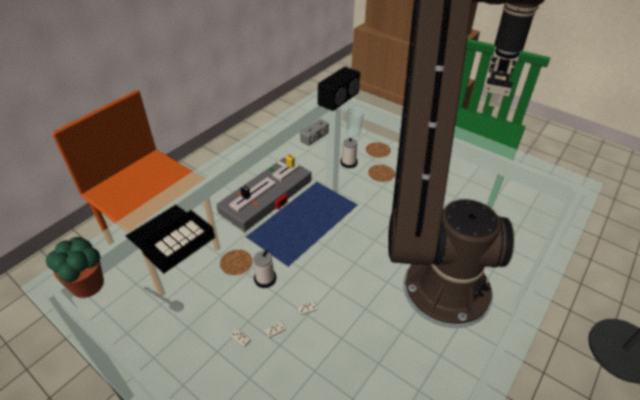

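View pics/wrist0.png

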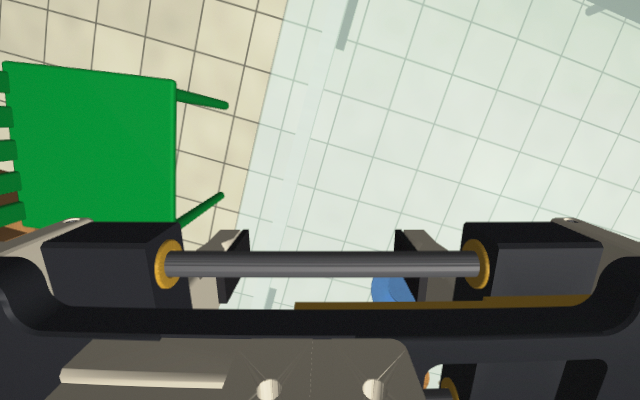

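```bash
cat > h.py <<'E'
import numpy as np, cv2
from scipy.spatial.transform import Rotation as R
from plant import bot
CAL={n:bot.get_calibration(n) for n in ("side","top","wrist")}
def T_tool(s=None):
    s=s or bot.read_state(); T=np.eye(4); T[:3,:3]=R.from_quat(s["eef_rot"]).as_matrix(); T[:3,3]=s["tcp_pos"]; return T
def cam_pose(n,s=None):
    return T_tool(s)@CAL["wrist"]["T_tool_cam"] if n=="wrist" else np.linalg.inv(CAL[n]["view"])
def K(n):
    c=CAL[n]; return np.array([[c["fx"],0,c["cx"]],[0,c["fy"],c["cy"]],[0,0,1.]])
def ray(n,px,P):
    u=cv2.undistortPoints(np.array(px,float).reshape(-1,1,2),K(n),CAL[n]["distortion"]).reshape(-1,2)
    d=np.c_[u[:,0],-u[:,1],-np.ones(len(u))]@P[:3,:3].T
    return P[:3,3],d
def onz(n,px,z,P):
    o,d=ray(n,px,P); t=(z-o[2])/d[:,2]; return (o+d*t[:,None])[:,:2]
def proj(n,X,P):
    X=np.atleast_2d(X); c=(X-P[:3,3])@P[:3,:3]; c=c*[1,-1,-1]
    return cv2.projectPoints(c,np.zeros(3),np.zeros(3),K(n),CAL[n]["distortion"])[0].reshape(-1,2)
def down(yaw):
    # tool z down; tool x at angle yaw in world
    c,s=np.cos(yaw),np.sin(yaw)
    return R.from_matrix(np.array([[c,s,0],[s,-c,0],[0,0,-1]])).as_quat()
def snap(n,name=None,up=1):
    s=bot.read_state(); im=bot.camera(n); P=cam_pose(n,s)
    if name: cv2.imwrite(f"pics/{name}.png",cv2.resize(im[:,:,::-1],None,fx=up,fy=up))
    return im,P
E
python3 - <<'E'
from h import *
P=cam_pose("top")
for nm,px,z in [("lightA cap",(396,196),95),("lightB cap",(245,229),95),("cons c1",(271,153),45),("c2",(355,153),45),("c3",(271,180),45),("c4",(355,187),45),("red",(312,188),40),("mode",(345,166),100),("dim",(290,165),100),("clip?",(291,178),45),("clip2?",(282,154),45),("co1",(431,210),0),("co2",(403,232),0),("co3",(245,202),0),("mat",(268,190),0),("mat",(355,238),0),("timer",(408,148),62),("tumbler",(442,172),100),("saucer",(448,260),20)]:
    print(nm,onz("top",[px],z,P).round())
print(R.from_quat(bot.read_state()["eef_rot"]).as_matrix().round(2))
im=bot.camera("top"); cv2.imwrite("pics/topc.png",cv2.resize(im[90:280,150:480,::-1],None,fx=2.4,fy=2.4,interpolation=cv2.INTER_CUBIC))
E
```

```text
lightA cap [[ 532. -270.]]
lightB cap [[416. 280.]]
cons c1 [[707. 192.]]
c2 [[ 705. -126.]]
c3 [[603. 191.]]
c4 [[ 574. -124.]]
red [[573.  37.]]
mode [[644. -85.]]
dim [[649. 117.]]
clip? [[610. 116.]]
clip2? [[703. 150.]]
co1 [[ 490. -419.]]
co2 [[ 407. -308.]]
co3 [[526. 295.]]
mat [[572. 207.]]
mat [[ 385. -125.]]
timer [[ 719. -326.]]
tumbler [[ 620. -442.]]
saucer [[ 298. -473.]]
[[-0.96 -0.28 -0.  ]
 [-0.28  0.96  0.  ]
 [ 0.    0.   -1.  ]]
```

View pics/topc.png

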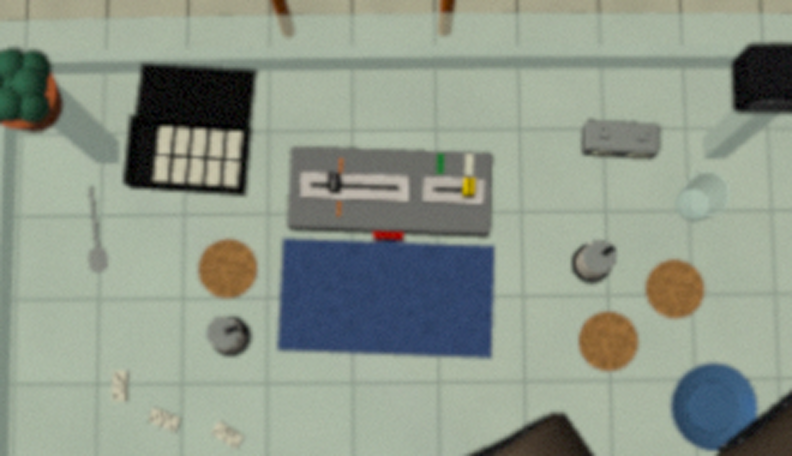

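```bash
python3 - <<'E'
from h import *
for yw in (0,-np.pi/2,np.pi/2,np.pi):
  for p in ((470,0,380),(532,-270,200),(416,280,200)):
    q=bot.solve_ik(p,down(yw)); print(yw,p,None if q is None else np.round(q,2))
bot.move_ptp([470,0,380],down(0))
snap("wrist","w1"); snap("top","t1"); snap("side","s1"); print(bot.read_state()["t"])
E
```

```text
0 (470, 0, 380) [ 0.42 -0.05 -0.14  0.   -1.48  1.15]
0 (532, -270, 200) [-0.14  0.25 -0.21  0.   -1.12  1.71]
0 (416, 280, 200) [ 0.98  0.09 -0.4   0.   -1.08  0.59]
-1.5707963267948966 (470, 0, 380) [ 0.42 -0.05 -0.14  0.   -1.48 -0.42]
-1.5707963267948966 (532, -270, 200) [-0.14  0.25 -0.21  0.   -1.12  0.14]
-1.5707963267948966 (416, 280, 200) [ 0.98  0.09 -0.4   0.   -1.08 -0.98]
1.5707963267948966 (470, 0, 380) [ 0.42 -0.05 -0.14  0.   -1.48  2.72]
1.5707963267948966 (532, -270, 200) [-0.14  0.25 -0.21  0.   -1.12 -3.  ]
1.5707963267948966 (416, 280, 200) [ 0.98  0.09 -0.4   0.   -1.08  2.16]
3.141592653589793 (470, 0, 380) [ 0.42 -0.05 -0.14  0.   -1.48 -1.99]
3.141592653589793 (532, -270, 200) [-0.14  0.25 -0.21  0.   -1.12 -1.43]
3.141592653589793 (416, 280, 200) [ 0.98  0.09 -0.4   0.   -1.08 -2.56]
2.9083
```

View pics/w1.png

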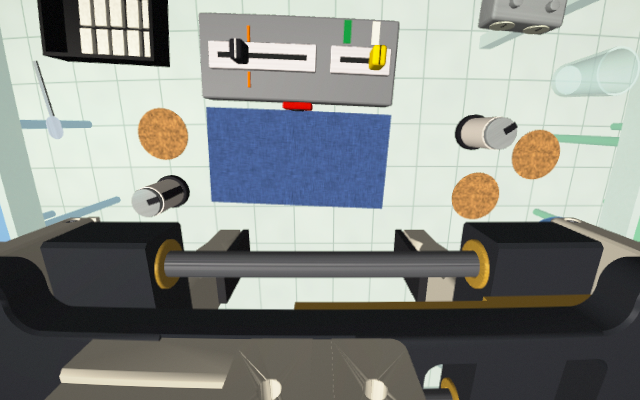

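View pics/t1.png

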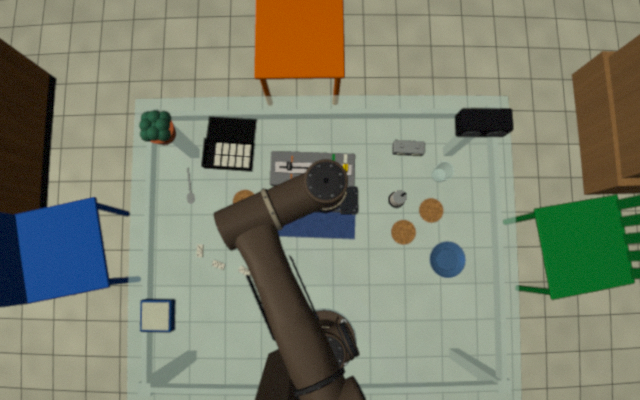

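View pics/s1.png

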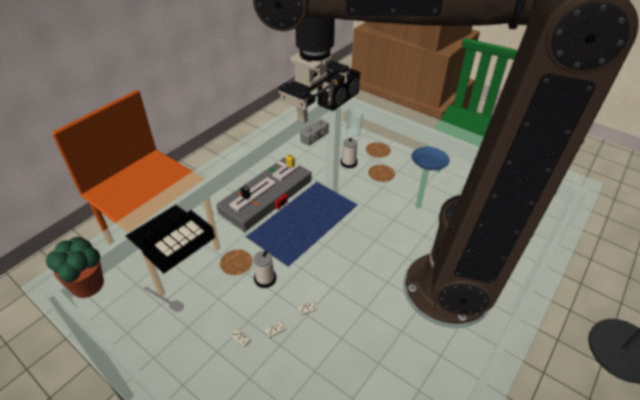

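```bash
cat >> h.py <<'E'
def comps(mask,amin=30):
    n,l,st,c=cv2.connectedComponentsWithStats(mask.astype(np.uint8)); return sorted([(int(st[i,4]),c[i],st[i],l==i) for i in range(1,n) if st[i,4]>=amin],key=lambda a:-a[0])
def contour(m):
    c=max(cv2.findContours(m.astype(np.uint8),cv2.RETR_EXTERNAL,cv2.CHAIN_APPROX_NONE)[0],key=cv2.contourArea); return c.reshape(-1,2).astype(float)
def rect(n,m,z,P):
    return cv2.minAreaRect(onz(n,contour(m),z,P).astype(np.float32))
def hsv(im): return [a.astype(int) for a in cv2.split(cv2.cvtColor(im,cv2.COLOR_RGB2HSV))]
E
python3 - <<'E'
from h import *
im,P=snap("wrist"); H,S,V=hsv(im); yy=np.arange(400)[:,None]<222
blue=(H>100)&(H<125)&(S>110)&yy
b=comps(blue)[0]; r=rect("wrist",b[3],0,P); print("mat",b[0],b[1],r); print(cv2.boxPoints(r).round())
o=(H>5)&(H<22)&(S>200)&(V>180)&yy
for a in comps(o,15): print("orange",a[0],a[1].round(1),onz("wrist",[a[1]],46,P).round(1))
g=(H>50)&(H<75)&(S>150)&yy
for a in comps(g,30): print("green",a[0],a[1].round(1),onz("wrist",[a[1]],46,P).round(1))
y=(H>22)&(H<35)&(S>150)&yy
for a in comps(y,30): print("yellow",a[0],a[1].round(1),a[2],onz("wrist",[a[1]],90,P).round(1))
rd=((H<4)|(H>176))&(S>150)&yy
for a in comps(rd,30): print("red",a[0],a[1].round(1),onz("wrist",[a[1]],35,P).round(1))
c=(H>8)&(H<22)&(S>90)&(V>100)&(S<=215)&yy
for a in comps(cv2.morphologyEx(c.astype(np.uint8),cv2.MORPH_OPEN,np.ones((3,3))),500):
    e=onz("wrist",contour(a[3]),0,P).astype(np.float32); print("coaster",a[0],a[1].round(1),cv2.minEnclosingCircle(e),cv2.minAreaRect(e))
gr=(S<25)&(V>80)&(V<160)&yy
for a in comps(gr,600): 
    print("grey",a[0],a[1].round(1),a[2], rect("wrist",a[3],45,P))
def crop(n,x0,y0,x1,y1,f): cv2.imwrite(f"pics/{n}.png",cv2.resize(im[y0:y1,x0:x1,::-1],None,fx=f,fy=f,interpolation=cv2.INTER_CUBIC))
crop("c1",195,5,405,110,3.8); crop("c2",100,100,220,222,4.5); crop("c3",430,90,570,222,4.5)
E
```

```text
mat 16463 [297.22389601 156.85676973] ((479.76947021484375, 46.435394287109375), (338.57293701171875, 178.13121032714844), 87.51195526123047)
[[ 383. -119.]
 [ 561. -127.]
 [ 576.  212.]
 [ 398.  219.]]
orange 42 [248.   33.7] [[683.7 116.2]]
orange 30 [248.5  79. ] [[616.  119.4]]
green 149 [347.   31.1] [[686.8 -40.6]]
yellow 372 [377.3  57. ] [368  45  19  25 372] [[639.2 -82. ]]
red 218 [297.3 105.4] [[575.   41.1]]
coaster 1983 [162.5 133.4] ((528.2097778320312, 300.35406494140625), 47.578529357910156) ((528.97119140625, 300.2362976074219), (94.76881408691406, 92.26887512207031), 89.60230255126953)
coaster 1822 [535.5 154.1] ((490.4441223144531, -415.1662902832031), 47.89921951293945) ((490.44573974609375, -415.045654296875), (93.32603454589844, 93.62054443359375), 50.140689849853516)
coaster 1702 [474.9 195.4] ((407.4908752441406, -305.7546081542969), 47.715457916259766) ((407.3237609863281, -305.78826904296875), (92.32706451416016, 94.71894836425781), 0.22707299888134003)
grey 9424 [307.8  55.1] [ 199   13  200   94 9424] ((644.088623046875, 38.4703369140625), (317.70428466796875, 131.15472412109375), 87.55394744873047)
grey 664 [509.6  16.7] [478   0  89  30 664] ((715.9923706054688, -320.00299072265625), (42.67319107055664, 142.51918029785156), 2.200420618057251)
```

View pics/c1.png

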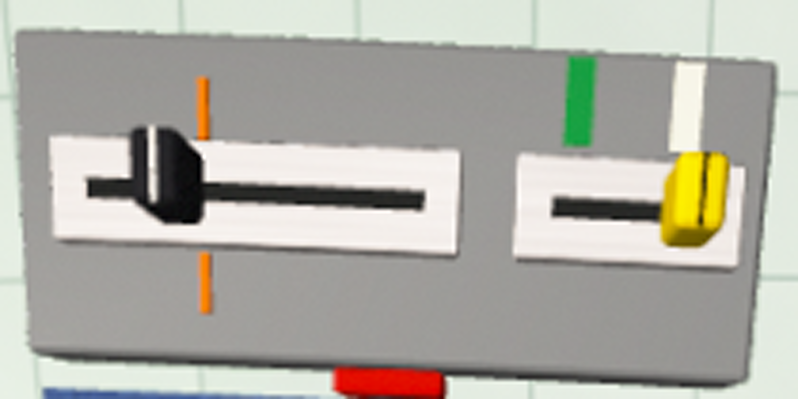

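View pics/c2.png

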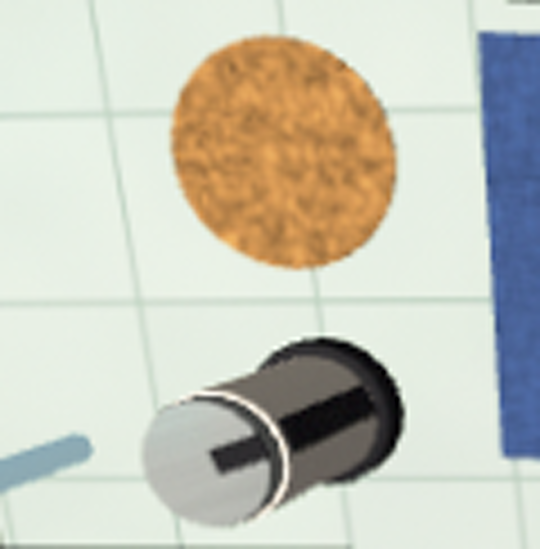

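View pics/c3.png

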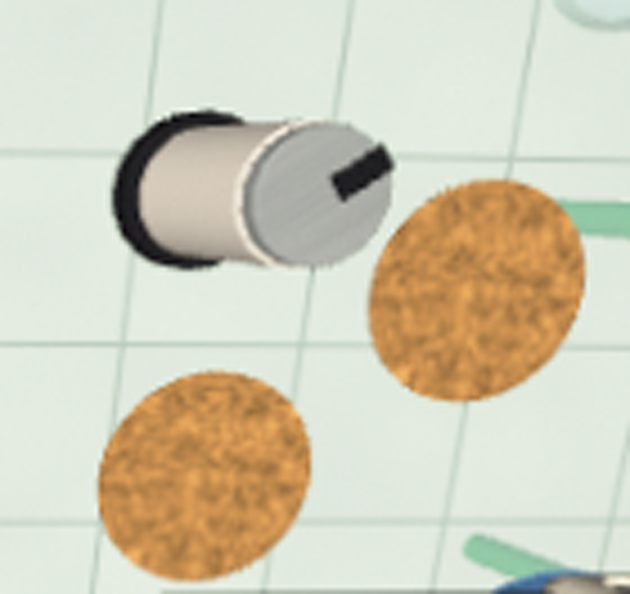

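```bash
python3 - <<'E'
from h import *
P=cam_pose("wrist")
O=np.array([645.5,38.8]); a=-0.0435; A=np.array([[np.cos(a),-np.sin(a)],[np.sin(a),np.cos(a)]])
def con(p): return ((p-O)@A).round(1)
def crop(u,v,x0,y0,f): return (x0+u/f,y0+v/f)
for nm,px,z in [("dimline",crop(153,158,195,5,3.8),100),("modeline",crop(706,180,195,5,3.8),100),("slot0",crop(87,187,195,5,3.8),59),("slot1",crop(424,200,195,5,3.8),59),("mslot0",crop(552,207,195,5,3.8),59),("track d0",crop(51,188,195,5,3.8),59),("track d1",crop(460,203,195,5,3.8),59),("trackm0",crop(516,207,195,5,3.8),59),("trackm1",crop(741,218,195,5,3.8),59),("green",crop(580,102,195,5,3.8),45),("white",crop(688,105,195,5,3.8),45)]:
    w=onz("wrist",[px],z,P)[0]; print(nm,w.round(1),con(w))
for nm,c,b0,b1,x0,y0 in [("R",(318,194),(337,190),(388,156),430,90),("L",(210,459),(212,463),(272,438),100,100)]:
    w=onz("wrist",[crop(*c,x0,y0,4.5),crop(*b0,x0,y0,4.5),crop(*b1,x0,y0,4.5)],95,P); d=w[2]-w[1]; d2=w[2]-w[0]
    print(nm,w.round(1).tolist(),np.arctan2(d[1],d[0]),np.arctan2(d2[1],d2[0]))
E
```

```text
dimline [651.3 122.8] [ 2.1 84.1]
modeline [643.1 -84.9] [   3.  -123.6]
slot0 [651.1 162.5] [  0.2 123.9]
slot1 [644.9  23.2] [  0.1 -15.6]
mslot0 [642.2 -29.6] [ -0.3 -68.4]
track d0 [650.9 177.6] [ -0.6 138.9]
track d1 [643.8   8.4] [ -0.4 -30.4]
trackm0 [642.2 -14.7] [ -0.9 -53.6]
trackm1 [ 638.4 -107.9] [  -0.7 -146.9]
green [686.  -41.5] [ 44.  -78.5]
white [685.1 -86.6] [  45.  -123.6]
R [[531.5, -279.0], [532.9, -285.6], [544.6, -301.9]] -0.9521445725217363 -1.052500599625297
L [[420.5, 289.7], [419.0, 289.2], [428.5, 265.0]] -1.1965273745586622 -1.2586341005447923
```

```bash
cat >> h.py <<'E'
O=np.array([645.5,38.8]); ang=-0.0435; A=np.array([[np.cos(ang),-np.sin(ang)],[np.sin(ang),np.cos(ang)]])
def W(x,y): return O+A@np.array([x,y],float)
def con(p): return (np.asarray(p)-O)@A
def slide(y0,y1,zt=74,x=1.0,force=8):
    q=down(ang-np.pi/2); bot.move_gripper(60,force)
    bot.move_ptp([*W(x,y0),190],q); bot.line_to([*W(x,y0),zt],150)
    bot.move_gripper(10,force); print("grip w",bot.read_state()["width"])
    bot.line_to([*W(x,y1),zt],60); s=bot.read_state(); print("end",con(s["tcp_pos"][:2]),s["contact_force"].round(1),s["width"])
    bot.move_gripper(60); bot.line_to([*W(x,y1),190],200); print("t",bot.read_state()["t"])
E
python3 - <<'E'
from h import *
slide(84,-6.8)
slide(-123,-76.7)
bot.move_ptp([470,0,380],down(0)); snap("wrist","w2"); snap("top","t2")
E
```

```text
grip w 28.120344791219676
end [ 0.33545405 -6.34245925] [-5.7  3.8  6.2] 27.80288863447767
t 9.8417
grip w 27.73186902567684
end [  0.22321566 -77.87036099] [-4.7 -4.9  5.2] 27.908400083198217
t 14.55
```

View pics/w2.png

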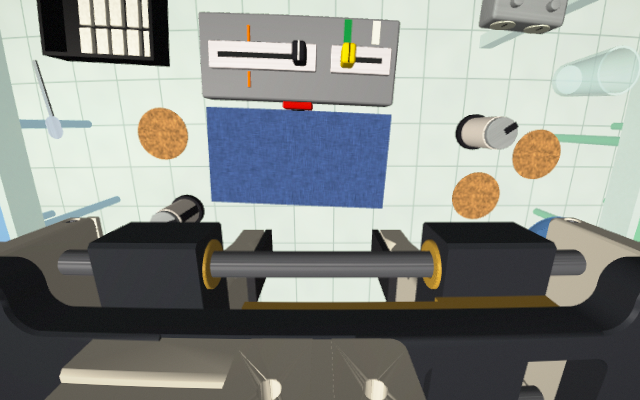

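```bash
cat >> h.py <<'E'
def look(p,name,yaw=0,z=200,c=90,f=3.3,back=60):
    bot.move_ptp([p[0]-back*np.cos(yaw),p[1]-back*np.sin(yaw),z],down(yaw)); bot.pause(0.15)
    im,P=snap("wrist"); u=proj("wrist",[[p[0],p[1],50]],P)[0].round().astype(int)
    x0,y0=max(u[0]-c,0),max(u[1]-c,0); cv2.imwrite(f"pics/{name}.png",cv2.resize(im[y0:y0+2*c,x0:x0+2*c,::-1],None,fx=f,fy=f,interpolation=cv2.INTER_CUBIC))
    np.savez(f"pics/{name}.npz",im=im,P=P,o=[x0,y0],f=f); print(name,x0,y0,bot.read_state()["t"]); return im,P
def pix(name,pts,z):
    d=np.load(f"pics/{name}.npz"); return onz("wrist",np.array(pts)/float(d["f"])+d["o"],z,d["P"])
E
python3 - <<'E'
from h import *
P=cam_pose("wrist")
for px,z in [((302.5,47),100),((345.5,48),100)]: print(con(onz("wrist",[px],z,P)[0]).round(1))
look((531.5,-279),"r1")
E
```

```text
[  4.3 -11.7]
[  5.6 -72.7]
r1 232 47 17.4
```

View pics/r1.png

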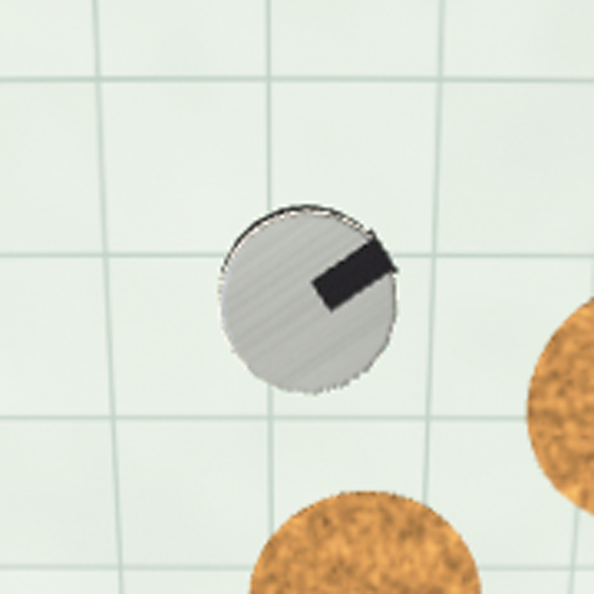

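```bash
python3 - <<'E'
from h import *
w=pix("r1",[(309,299),(321,297),(385.5,251.5),(221,299),(397,299)],95); d=w[2]-w[1]; print(w.round(1),np.arctan2(d[1],d[0]))
im=cv2.imread("pics/w2.png"); cv2.imwrite("pics/w2c.png",cv2.resize(im[5:110,195:405],None,fx=3.8,fy=3.8,interpolation=cv2.INTER_CUBIC))
E
```

```text
[[ 532.3 -281.8]
 [ 532.8 -285.1]
 [ 545.2 -302.8]
 [ 532.2 -257.3]
 [ 532.4 -306.3]] -0.9611373937413086
```

View pics/w2c.png

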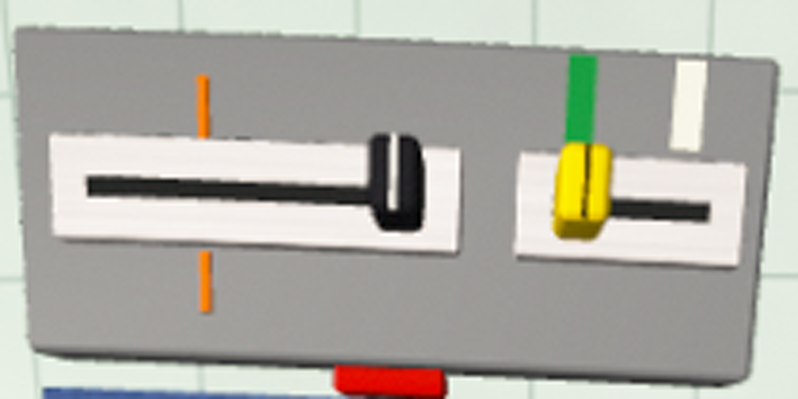

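```bash
cat >> h.py <<'E'
ZG=40
def pick(p,yaw,force=24):
    q=down(yaw); bot.move_gripper(88,force); bot.move_ptp([*p,200],q); bot.line_to([*p,130],150); bot.line_to([*p,ZG],100)
    bot.move_gripper(40,force); print("pick w",bot.read_state()["width"]); bot.line_to([*p,ZG+5],40)
    bot.line_to([*p,210],150); print("w",bot.read_state()["width"],bot.read_state()["contact_force"].round(1))
def place(p,yaw):
    q=down(yaw); bot.move_ptp([*p,210],q); bot.line_to([*p,ZG+10],150); bot.line_to([*p,ZG+0.5],30); bot.pause(0.2)
    print("before rel",bot.read_state()["contact_force"].round(1)); bot.move_gripper(88); bot.pause(0.2); bot.line_to([*p,210],150); print("t",bot.read_state()["t"])
SEND=W(-77,0)
def aim(p): d=SEND-p; return np.arctan2(d[1],d[0])
E
python3 - <<'E'
from h import *
p=np.array([532.2,-281.3]); T=W(-180,-85); d=aim(T)+0.961; print(T,aim(T),d)
g=-np.pi/2-d/2; print(bot.solve_ik([*p,ZG],down(g)),bot.solve_ik([*T,ZG],down(g+d)))
pick(p,g); place(T,g+d)
look(T,"m1",yaw=0)
E
```

```text
[461.97394164 -38.29206121] 0.6464444490647339 1.607444449064734
[-0.1619598   0.41968227 -0.37286909  0.         -0.77824497 -0.64176242] [ 3.43877081e-01  2.31286638e-01 -6.79859316e-01  4.44089210e-16
 -6.59650373e-01  4.59845144e-01]
pick w 51.46120790951337
w 51.8433512397019 [ 0.1 -0.2 -3.1]
before rel [-1.1 -0.4 -1.8]
t 29.2083
m1 232 46 30.125
```

View pics/m1.png

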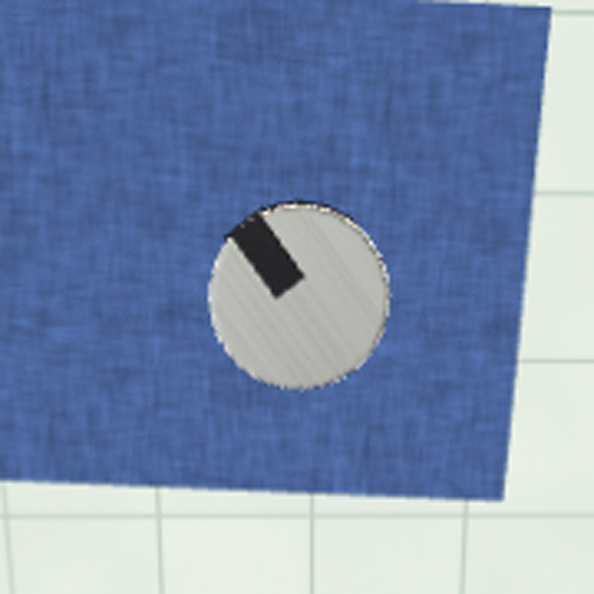

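```bash
python3 - <<'E'
from h import *
w=pix("m1",[(299,295),(289.5,287),(246,224)],95); d=w[2]-w[1]; d2=w[2]-w[0]; print(w.round(1),np.arctan2(d[1],d[0]),np.arctan2(d2[1],d2[0]),aim(w[0]),con(w[0]))
look((405,262),"l1",yaw=0,c=110,f=3)
E
```

```text
[[464.1 -39.3]
 [466.3 -36.6]
 [483.  -24.9]] 0.6131500454712604 0.6510271026682567 0.6619949004977115 [-177.83460343  -85.88339383]
l1 211 26 31.4917
```

View pics/l1.png

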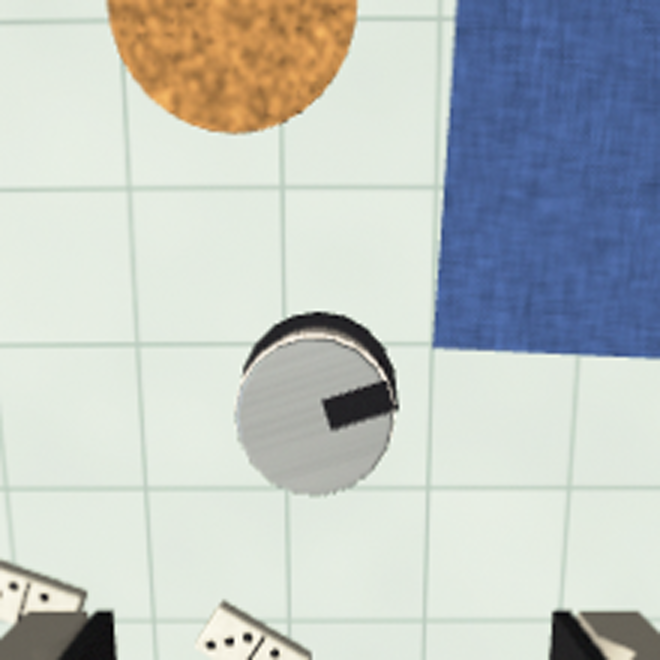

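```bash
python3 - <<'E'
from h import *
w=pix("l1",[(315,414),(327,415),(393,394.5),(236,414),(393,414)],95); d=w[2]-w[1]; h=np.arctan2(d[1],d[0]); d2=w[2]-w[0]
print(w.round(1),h,np.arctan2(d2[1],d2[0]))
p=w[0]; T=W(-180,85); d=aim(T)-h; print(T,aim(T),d)
for g in np.arange(-3.1,0,.3): 
    q1,q2=bot.solve_ik([*p,ZG],down(g)),bot.solve_ik([*T,ZG],down(g+d)); print(round(g,2),None if q1 is None else q1[[0,5]].round(2),None if q2 is None else q2[[0,5]].round(2))
E
```

```text
[[381.  266.3]
 [380.7 262.5]
 [387.1 242. ]
 [381.1 290.9]
 [381.  241.9]] -1.269993090709641 -1.3265094836803104
[469.36660966 131.5471229 ] -0.7334444490647336 0.5365486416449075
-3.1 [ 1.04 -2.56] [ 0.68 -1.67]
-2.8 [ 1.04 -2.26] [ 0.68 -1.37]
-2.5 [ 1.04 -1.96] [ 0.68 -1.07]
-2.2 [ 1.04 -1.66] [ 0.68 -0.77]
-1.9 [ 1.04 -1.36] [ 0.68 -0.47]
-1.6 [ 1.04 -1.06] [ 0.68 -0.17]
-1.3 [ 1.04 -0.76] [0.68 0.13]
-1.0 [ 1.04 -0.46] [0.68 0.43]
-0.7 [ 1.04 -0.16] [0.68 0.73]
-0.4 [1.04 0.14] [0.68 1.03]
-0.1 [1.04 0.44] [0.68 1.33]
```

```bash
python3 - <<'E'
from h import *
p=np.array([381.2,266.3]); T=W(-180,85); d=aim(T)+1.285; g=-1.4
pick(p,g); place(T,g+d)
look(T,"m2",yaw=0)
bot.move_ptp([400,0,380],down(0)); snap("wrist","w3"); snap("top","t3")
E
```

```text
pick w 51.779172134174104
w 51.60436687922057 [ 0.6 -0.  -1.8]
before rel [-0.  -0.5 -1.4]
t 41.825
m2 232 46 42.775
```

View pics/m2.png

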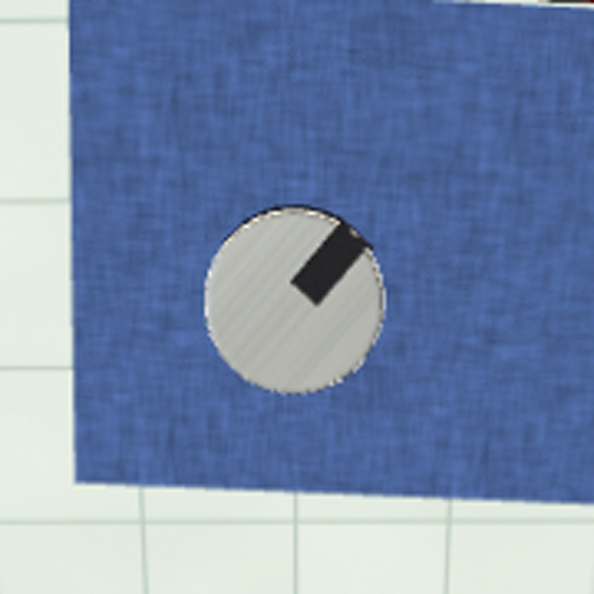

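View pics/w3.png

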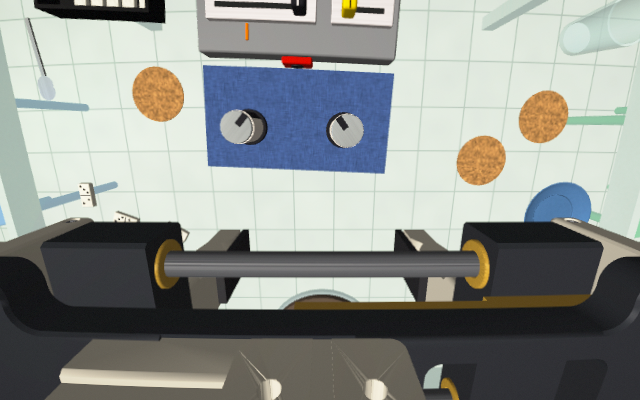

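View pics/t3.png

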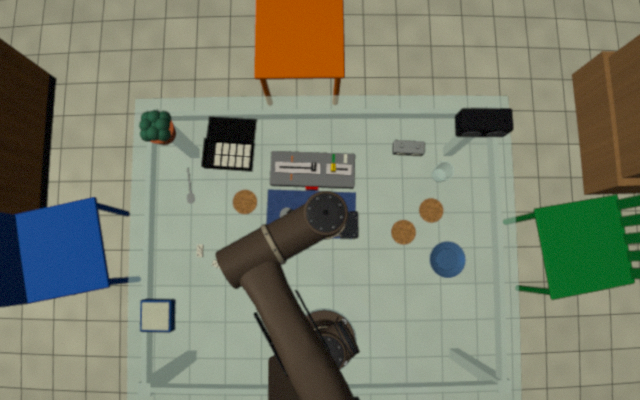

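```bash
python3 - <<'E'
from h import *
w=pix("m2",[(295,300),(304,293),(357,233)],95); d=w[2]-w[1]; d2=w[2]-w[0]; a=aim(w[0]); D=np.linalg.norm(SEND-w[0])
for h in (np.arctan2(d[1],d[0]),np.arctan2(d2[1],d2[0])): print(w[0],h,a,"miss",D*np.sin(h-a))
print(con(w[0]))
P=np.load("pics/m2.npz")
E
```

```text
[470.02117082 131.65812272] -0.7342334205822963 -0.7373551569037066 miss 0.41560566312849234
[470.02117082 131.65812272] -0.757852343867454 -0.7373551569037066 miss -2.7286623364691702
[-179.350885     85.13935925]
```

```bash
python3 - <<'E'
from h import *
slide(-77.7,-123.9)
bot.move_ptp([440,0,380],down(0)); im,P=snap("wrist","w4")
cv2.imwrite("pics/w4c.png",cv2.resize(im[0:175,190:405,::-1],None,fx=3.5,fy=3.5,interpolation=cv2.INTER_CUBIC)); np.save("pics/w4P.npy",P)
E
```

```text
grip w 28.001468512275714
end [   0.18940152 -123.39023528] [-5.5  5.2  5.1] 27.951758010299166
t 49.6417
```

View pics/w4c.png

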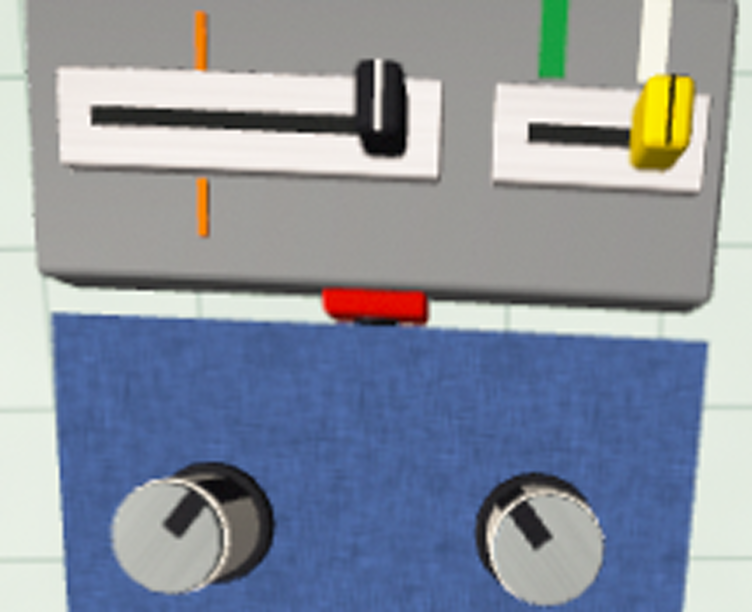

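```bash
python3 - <<'E'
from h import *
y=-np.pi/2
pick(np.array([463.5,-38.9]),y); place(np.array([407.4,-305.8]),y)
pick(np.array([469.8,131.6]),y); place(np.array([528.5,300.3]),y)
look((528.5,300.3),"k2")
look((407.4,-305.8),"k1")
E
```

```text
pick w 51.85106646151682
w 51.69947785453474 [-0.1 -0.2 -2. ]
before rel [ 0.3 -0.5 -2.5]
t 62.0083
pick w 51.68310798555094
w 51.901788736176464 [ 0.  -1.1 -2.4]
before rel [-0.1 -1.1 -3.4]
t 72.625
k2 232 46 74.1583
k1 232 46 76.5667
```

View pics/k1.png

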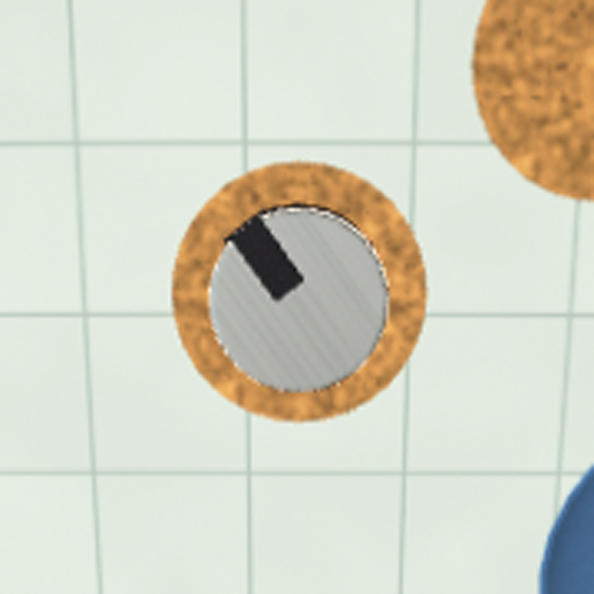

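View pics/k2.png

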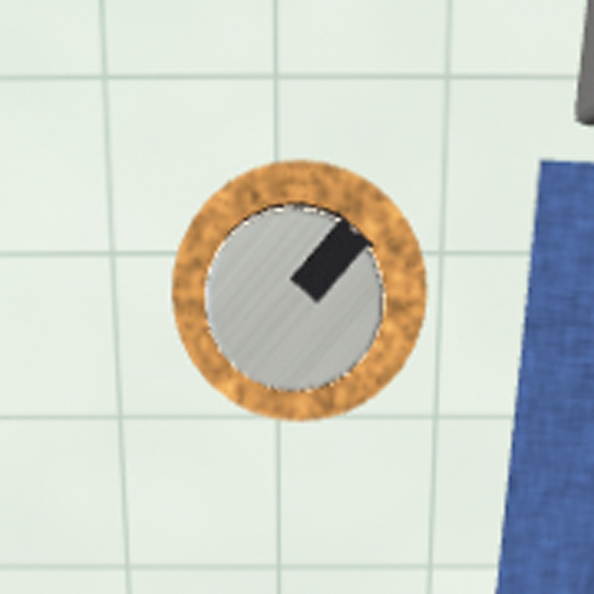

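```bash
python3 - <<'E'
from h import *
p=W(0,79)
im,P=look(p,"p1",yaw=ang,z=260)
H,S,V=hsv(im); o=(H>5)&(H<22)&(S>190)&(V>150)&(np.arange(400)[:,None]<222)
w=[]
for a in comps(o,25):
    q=onz("wrist",[a[1]],46,P)[0]; 
    if 15<abs(con(q)[0])<60: w.append(con(q)); print(a[0],a[1].round(1),con(q).round(1))
print(np.mean(w,0))
E
```

```text
p1 231 44 78.5583
57 [321. 106.] [34.9 78.8]
53 [321.  160.3] [-33.6  78.8]
[ 0.69046731 78.77994299]
```

View pics/p1.png

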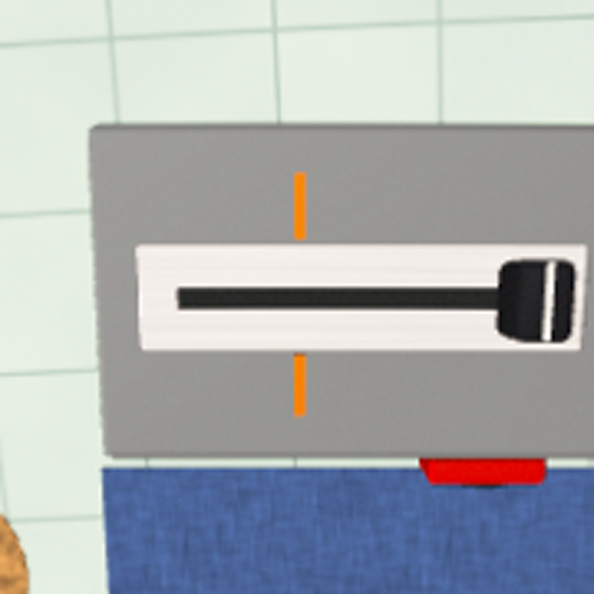

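```bash
python3 - <<'E'
from h import *
slide(-5.8,79.2)
im,P=look(W(0,79),"p2",yaw=ang,z=260)
E
```

```text
grip w 27.99515396027336
end [ 0.44625708 78.99769834] [-4.6 -0.3  5. ] 28.037777153126
t 85.1167
p2 232 44 86.675
```

View pics/p2.png

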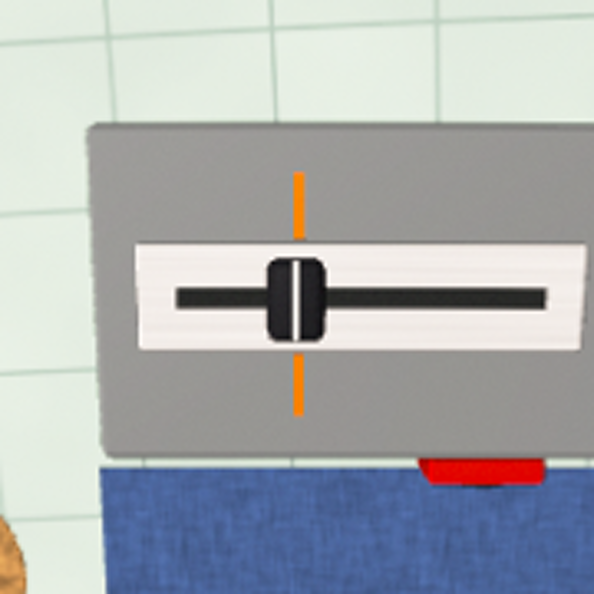

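```bash
python3 - <<'E'
from h import *
print(con(pix("p2",[(296,300)],100)[0]),con(pix("p2",[(299,207)],46)[0]),con(pix("p2",[(299,386)],46)[0]))
bot.move_ptp([420,0,400],down(0)); bot.pause(.2); im,P=snap("wrist","w5"); print(bot.read_state()["contact_force"])
E
```

```text
[ 0.54594869 78.7824556 ] [33.79655554 77.65347542] [-34.50754615  77.59974449]
[ 0.31109086  0.70128551 -0.9697851 ]
```

View pics/w5.png

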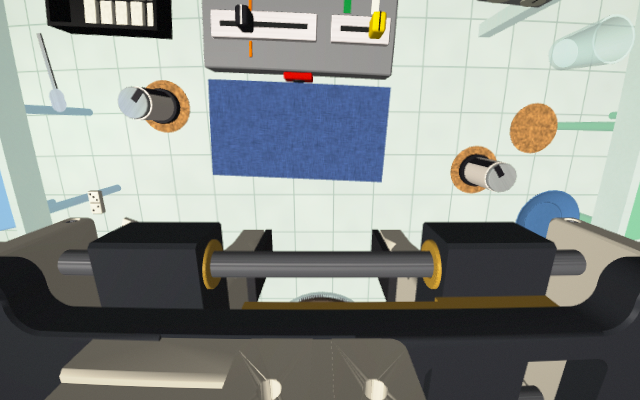

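The last wrist picture shows both lights upright on their coasters, with feet near (160,105) and (478,168). The mode switch is at the white run end and the dimmer is about 1 mm from the pointer. Nothing is knocked over, so I'm handing in.

```bash
python3 - <<'E'
from h import *
bot.close_job(); print(bot.read_state()["t"])
E
```

```text
the job is handed in; nothing more can be done
the job is handed in; nothing more can be done
```

The job is done and handed in, at about 88 s of the 210 s allowed; the hand-in gives no verdict. Only two lights were present. I did the steps in this order:

1. I slid the dimmer to off and the mode switch to pair.
2. I stood both lights on the mat, aimed at the sender. One light had been knocked a few centimetres aside, so I found it again before picking it up.
3. I slid the switch back to run.
4. I stood each light on its own coaster and set the dimmer at the pointer.

**What my last checks showed:**
- **Aim on the mat:** both window lines passed within about 7 mm of the sender's middle, against the 25 mm allowed.
- **Lights on the coasters:** both look upright and centred to within a few millimetres. The gripper was set to 24 N, within the 40 N limit.
- **Mode switch:** its grip is at the white run end in the pictures.
- **Dimmer:** its centre line is about 1.1 mm from the pointer, against the 4 mm allowed. My two readings of the pointer's position differed by about 1 mm.
- **Other things on the table:** nothing was touched on purpose, and I saw no movement in the pictures. I compared them by eye and did not measure them.

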